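# Vent the vacuum jar and take off its lid

## Robot

A 7-joint arm with a two-finger parallel gripper is mounted at the origin on the work surface. World frame = base frame: x ahead of the robot, y to its left, z up, the work surface at z = 0. Lengths are in m, angles in rad, forces in N, time in s.
With the tool pointing down it reaches from about 0.35 to 0.775 m from the base axis. Payload 3.1 kg.
Tool frame: the origin (TCP) lies midway between the tips of the shut fingers; the grasp point (between the pads) lies 19 mm behind it; z points along the fingers, y is the line along which they close (so a half turn about z gives the same grasp; the last joint's range is limited). The gripper opens to 85 mm and grips with 20 to 120 N. Pads are 22 mm wide; open, the fingers measure 114 mm over their backs; the gripper's body (76 mm by 85 mm) begins 54 mm behind the grasp point. The pads swing forward as they close: fully open they stand 13 mm farther back than shut.
Start: joints at [-1.305, 0.311, 0.014, 1.512, -0.004, 1.319, -0.027], TCP at [0.167, 0.524, 0.231] pointing down, gripper open.
Joint ranges: [-2.7, 2.7], [-0.3, 1.91], [-1.27, 1.3], [0.12, 2.57], [-1.44, 4.58], [0.2, 2.03], [-3.05, 3.05]. Speed limits (rad/s): [2.79, 2.79, 3.14, 3.14, 3.14, 3.14, 3.14].

## Interface

Orientations are given as a rotation vector (axis times angle).
In Python, from rig import arm, cams, spotter gives the robot as it stands.
- The arm moves only by the tool apply_moves, never from a script. Its argument "commands" is one flat list of numbers, 5 for each row, row after row: the closure, from -1 (fully open) to 1 (shut), then the shift along the tool's x, y, z as a fraction of full scale, then the turn about the tool's z as a fraction of full scale. In form: [hand, tx, ty, tz, roll, hand, tx, ty, tz, roll, ...]. A call has 1 to 5 rows; each row shifts and turns the commanded pose from where the row before left it, along the tool's axes as they then stand; what a row does not reach is not made up. Full scale, the value 1, is 0.075 m for a shift and 180 degrees for a turn. A row lasts 1/10 s, in which the tool goes at most 50 mm and 8.59 degrees, less where a joint would pass 70% of its speed; a pose out of reach is approached as far as the arm can. A call with a number of a shift or a turn outside -1 to 1 is refused whole. A call with a gripper value outside its range is refused whole. The fingers move at their own pace and stop on an object; the grip force is fixed at half the most. Time passes only in rows, so rows that do not move let the fingers close. It gives the time, the measured TCP pose, the force, the opening and the grip force at its end, in the units of the state.
- arm.state(): the state, without advancing time (a new reading comes with each control period).
- cams.get_image(name): name is "side" or "top"; returns a dict with "pixels" (480x640x3 uint8, red, green, blue), "K" (3x3 intrinsics, pixels), "extrinsics" (4x4, takes a point from world to camera coordinates). Camera axes: x right, y up, looking along -z (the intrinsics and any distortion apply to the point x, -y, -z); pixel columns grow to the right and rows downward; lengths in m; the calibration is good to about 2 mm. A picture is of the moment at which its call begins. There is no depth.
- arm.close_job(): hands the job in; it is judged then, once.
Trained networks look in a picture, given as the dict that the camera call returned (one of the last four; its "shot" number tells which), for a name from the list of things; names that differ only in an ending like _2 or _b are one class to them, and where a whole thing is asked for, a point or a joint stands for the part that bears it (a point fixed in the world has none). Each returns a list of dicts, best first, with "confidence" (0 to 1); they miss things now and then, are a little off and sometimes report something else, mostly with a low value. They report only what shows in the picture. A call takes as long as a camera call. They do not tell look-alikes from the thing itself.
- spotter.find_in(picture, query): "pixel" ([column, row] in pixels, amid what is visible of it).
The state is a dict: "clock": time; "q": joint angles; "dq": joint speeds; "joint_torque": joint torques, N m; "eef_pos": TCP position; "ee_rot": TCP orientation; "ft_force": force on the tool from outside, world axes, zero at the start; "ft_torque": the same for the moment, N m; "opening": finger opening in m; "grasp_force": force on a finger pad.
Only numpy, scipy, OpenCV 4.12 (cv2) and the standard library are available. Lean on these libraries where they do the work, as an engineer would, in place of code of your own. Each camera call takes 0.05 s, during which the arm holds its last target. There are 200 camera calls.

## Task

The glass jar whose lid carries a tap is still under vacuum. With the lid in place, turn the tap a quarter turn anticlockwise (seen from above), to its stop, to let the air in; then lift the lid off and set it down gently, right way up, in the middle of the round cork mat.

Things in the scene. Friction and masses are not known exactly. Their poses are not given: they have to be found in the camera images.
- lid_knob (a point): Black knob (upright cylinder 26 mm across, 40 tall) on the lid: aluminium disc 176 across, 10 thick, 0.45-0.75 kg, 6 mm plug below, loose on a fixed glass jar 170 across, 100 tall. Point: on knob axis, 27 above disc top, 13 below knob top, 43 above plug's underside; 137 above table at start. Lid's +x: knob to tap, z up. A like jar whose lid has no tap is not the one.
- tap_grip (a point): White vent tap on the lid, 62 mm from knob axis. Handle: upright bar 40 mm long, 12 thick, 32 tall, turning on its upright middle axis. Point: on that axis, 13 below bar top, 19 above bar's underside, 29 above the disc; 139 above table at start. x along the bar, y across its thickness. Under the bar: boss 20 wide and thin nozzle along lid's +y.
- tap (a joint): Angle of the vent tap, rad: near 0 closed (bar points at the knob), growing anticlockwise seen from above to 1.57 at its stop, open (bar crosswise, in line with the nozzle). Light friction, about 0.05 N m; stays where it is left.
- mat_top (a point): Centre of the top face of the round cork mat, 190 mm across, 8 thick, fixed on the table. With the lid standing on it the knob point is 43 mm above this point. Bystanders between jars and mat are under 50 mm tall, the other jar with lid 150, things at the table's back and sides up to 220.
There are look-alikes about, which are no part of the job. Leave any orange look-alike of the part that bears lid_knob alone.

How it is judged:
By the outcome, as a careful person would: the job done as asked, in the order asked, and still so for the second after the job is handed in, with the robot touching nothing.
It also fails if it takes over 58 s, if anything falls off the work surface, if the arm or the gripper's body presses on something with over 40 N, if the wrist force passes 120 N, or if a joint passes its speed limit or range.

## Working session

There is one attempt and no reset: what is moved stays moved. The work goes in short steps, Python scripts to look and compute and a tool call to move; the robot and the scene stay as the last step left them, time stands still between calls to the robot, and variables do not carry over. Pictures are saved under pics/ and viewed, at most 10 in all, crops included, and the job is handed in when it is done.

Besides the shell and the picture viewer there is one more tool, called after "Emit:" by a JSON object that holds its "name" and its "arguments", one argument or row to a line. apply_moves: Moves the arm, as the interface text tells. Shift numbers are shares of 0.075 m and turn numbers shares of 180 degrees, none past 1 either way. Its arguments: {"type":"object","properties":{"commands":{"type":"array"}},"required":["commands"]}

```bash
mkdir -p pics; cat > h.py <<'E'
from rig import arm,cams,spotter
import numpy as np, cv2
def ray(p,uv):
    E=np.array(p["extrinsics"]);K=np.array(p["K"])
    d=np.linalg.inv(K)@[uv[0],uv[1],1]; d=np.array([d[0],-d[1],-d[2]])
    R=E[:3,:3]; return -R.T@E[:3,3], R.T@d
def atz(p,uv,z):
    o,d=ray(p,uv); return o+d*(z-o[2])/d[2]
def proj(p,X):
    E=np.array(p["extrinsics"]);c=E[:3,:3]@np.array(X)+E[:3,3]
    v=np.array(p["K"])@[c[0],-c[1],-c[2]]; return v[:2]/v[2]
def tri(p,a,q,b):
    A=0;B=0
    for pp,uv in((p,a),(q,b)):
        o,d=ray(pp,uv);d=d/np.linalg.norm(d);M=np.eye(3)-np.outer(d,d);A=A+M;B=B+M@o
    return np.linalg.solve(A,B)
E
python3 - <<'E'
from h import *
s=arm.state();print({k:np.round(v,3) for k,v in s.items()})
for n in("top","side"):
    p=cams.get_image(n);print(n,[k for k in p],ray(p,(320,240))[0].round(3))
    cv2.imwrite(f"pics/{n}0.png",p["pixels"][...,::-1])
    for q,z in(("lid_knob",.137),("tap_grip",.139),("mat_top",.008)):
        for r in spotter.find_in(p,q)[:5]: print(q,np.round(r["pixel"],1),round(r["confidence"],2),atz(p,r["pixel"],z).round(3))
E
```

```text
{'clock': np.float64(0.0), 'q': array([-1.305,  0.312,  0.014,  1.513, -0.004,  1.319, -0.027]), 'dq': array([-0.001, -0.   , -0.001, -0.001, -0.002, -0.001,  0.001]), 'joint_torque': array([ 1.000e-03, -3.799e+01,  1.460e-01, -2.306e+01,  1.200e-02,
        1.300e-02, -0.000e+00]), 'eef_pos': array([0.166, 0.523, 0.23 ]), 'ee_rot': array([-0.481, -3.104,  0.004]), 'ft_force': array([-0.512,  0.319,  0.497]), 'ft_torque': array([-0.032,  0.016,  0.027]), 'grasp_force': np.float64(0.0), 'opening': np.float64(0.086)}
top ['pixels', 'K', 'extrinsics', 'shot'] [ 0.341 -0.033  1.523]
lid_knob [431.  319.7] 0.92 [ 0.219 -0.306  0.137]
lid_knob [438.9 218.2] 0.86 [ 0.456 -0.324  0.137]
tap_grip [466.7 194.1] 0.64 [ 0.513 -0.388  0.139]
tap_grip [421.2 301.2] 0.54 [ 0.262 -0.283  0.139]
mat_top [199.1 195.6] 0.92 [0.517 0.265 0.008]
side ['pixels', 'K', 'extrinsics', 'shot'] [ 0.305 -0.947  1.174]
lid_knob [244.3 398.1] 0.9 [ 0.218 -0.406  0.137]
tap_grip [388.4 371.3] 0.75 [ 0.505 -0.39   0.139]
tap_grip [266.  374.6] 0.68 [ 0.264 -0.363  0.139]
mat_top [337.3 192.8] 0.62 [0.508 0.268 0.008]
```

View pics/top0.png

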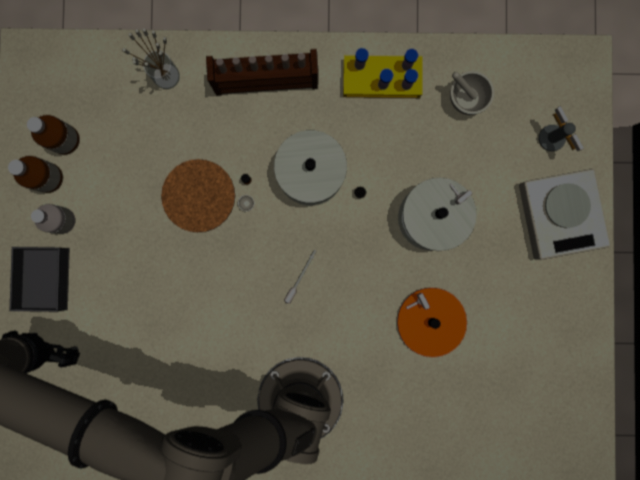

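View pics/side0.png

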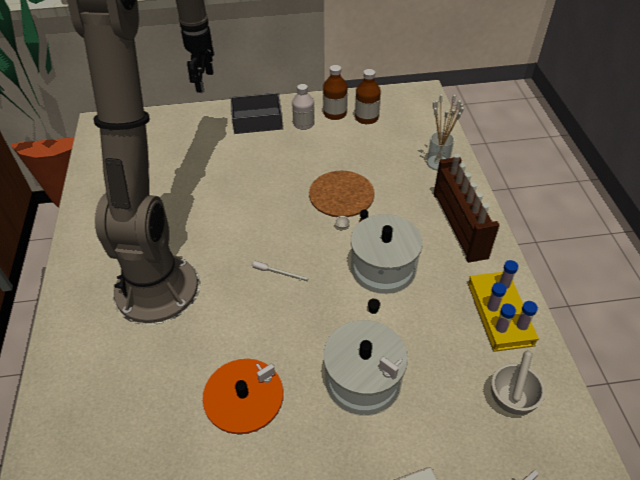

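The top view shows the tap jar at about (438,214), its knob at (441,213) and its tap at (463,197). The plain jar is at (310,165), the orange look-alike lid lies at (432,322), and the mat is at (198,195). I'll zoom in on the tap jar.

```bash
python3 - <<'E'
import cv2,numpy as np
a=cv2.imread("pics/top0.png")[160:260,390:490];b=cv2.imread("pics/side0.png")[310:410,315:415]
f=lambda x:cv2.convertScaleAbs(cv2.resize(x,(400,400),interpolation=cv2.INTER_CUBIC),alpha=1.3)
cv2.imwrite("pics/crop0.png",np.hstack([f(a),f(b)]))
E
```

```text
(no output)
```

View pics/crop0.png

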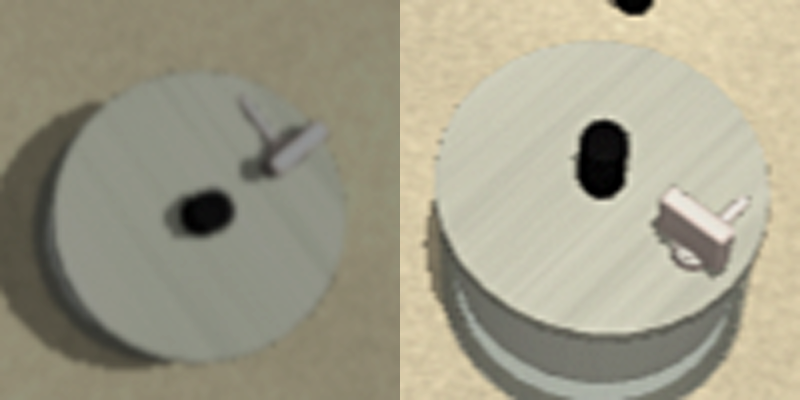

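Left: the knob top is at top-view pixel (443.7,212), the bar top runs from about (460,201) to (471,191), and the nozzle points up-left. Right: the knob top is at side-view pixel (366,345.7) and the bar-top centre at (389.7,363.5). The bar points at the knob, so the tap is closed.

```bash
python3 - <<'E'
from h import *
from scipy.spatial.transform import Rotation as R
t=cams.get_image("top");s=cams.get_image("side")
for n,a,b,z in(("knob",(443.7,212),(366,345.7),.150),("tap",(465.5,195.7),(389.7,363.5),.152),("mat",(198.5,195.5),(341.5,193),.008)):
    print(n,atz(t,a,z).round(4),atz(s,b,z).round(4),tri(t,a,s,b).round(4))
# lid disc outline: top rim z .110: circle extents in top view
img=t["pixels"][160:260,390:490]
print("R",R.from_rotvec(arm.state()["ee_rot"]).as_matrix().round(3))
# mat by colour
for nm,p in(("top",t),("side",s)):
    h=cv2.cvtColor(p["pixels"],cv2.COLOR_RGB2HSV);m=cv2.inRange(h,(5,90,60),(20,200,255))
    n,l,st,c=cv2.connectedComponentsWithStats(m);
    for i in range(1,n):
        if st[i,4]>1500: print(nm,st[i],c[i].round(1),atz(p,c[i],.008).round(4))
E
```

```text
knob [ 0.4693 -0.3321  0.15  ] [ 0.4707 -0.3326  0.15  ] [ 0.47   -0.3323  0.1494]
tap [ 0.5077 -0.382   0.152 ] [ 0.509  -0.3808  0.152 ] [ 0.5081 -0.3817  0.1536]
mat [0.5168 0.2665 0.008 ] [0.5199 0.2655 0.008 ] [0.5185 0.2666 0.0069]
R [[-0.953  0.303  0.   ]
 [ 0.303  0.953 -0.   ]
 [-0.    -0.    -1.   ]]
top [ 161  159   74   74 4259] [197.6 195.3] [0.5173 0.2688 0.008 ]
side [ 309  170   66   47 2400] [341.1 193.2] [0.5186 0.2648 0.008 ]
```

```bash
cat > plan.py <<'E'
import sys,json
from h import *
from scipy.spatial.transform import Rotation as R
# usage: plan.py hand yaw_deg_total_roll(+=CW) n "x,y,z;x,y,z"   (shift in frame before the turn)
def plan(hand,roll,n,wps,step=.045,start=None):
    s=arm.state();P=np.array(s["eef_pos"]) if start is None else start
    M=R.from_rotvec(s["ee_rot"]).as_matrix();W=np.array([P]+wps)
    d=np.r_[0,np.cumsum(np.linalg.norm(np.diff(W,axis=0),axis=1))]
    n=max(n,int(np.ceil(d[-1]/step)));pts=np.array([np.interp(np.linspace(0,d[-1],n+1),d,W[:,i]) for i in range(3)]).T
    r=round(roll/n/180,4);out=[];p=P.copy()
    for i in range(n):
        t=(M.T@(pts[i+1]-p)/.075).round(3);out.append([hand,*t.tolist(),r]);p=p+M@t*.075
        M=M@R.from_rotvec([0,0,r*np.pi]).as_matrix()
    print(s["clock"],"yawY",np.degrees(np.arctan2(*R.from_rotvec(s["ee_rot"]).as_matrix()[1::-1,1])).round(2),"pos",np.round(s["eef_pos"],4),"q7",round(s["q"][6],2))
    for i in range(0,n,5): print(json.dumps(sum(out[i:i+5],[])))
if __name__=="__main__":
    a=sys.argv;plan(float(a[1]),float(a[2]),int(a[3]),[np.array(eval("["+w+"]"),float) for w in a[4].split(";")])
E
python3 plan.py -1 212.4 25 ".42,.25,.24;.5,-.1,.24;.508,-.3815,.24"
```

```text
0.5 yawY 72.37 pos [0.1666 0.5242 0.2313] q7 -0.03
[-1.0, -0.47, -0.267, -0.013, 0.0472, -1.0, -0.504, -0.195, -0.012, 0.0472, -1.0, -0.528, -0.118, -0.013, 0.0472, -1.0, -0.539, -0.039, -0.012, 0.0472, -1.0, -0.54, 0.041, -0.013, 0.0472]
[-1.0, -0.527, 0.12, -0.013, 0.0472, -1.0, -0.503, 0.197, -0.012, 0.0472, -1.0, -0.469, 0.269, -0.013, 0.0472, -1.0, -0.424, 0.336, -0.013, 0.0472, -1.0, -0.487, 0.206, -0.002, 0.0472]
[-1.0, -0.488, 0.233, -0.0, 0.0472, -1.0, -0.449, 0.302, -0.0, 0.0472, -1.0, -0.399, 0.365, -0.0, 0.0472, -1.0, -0.34, 0.42, -0.0, 0.0472, -1.0, -0.275, 0.466, 0.0, 0.0472]
[-1.0, -0.203, 0.501, 0.0, 0.0472, -1.0, -0.127, 0.526, 0.0, 0.0472, -1.0, -0.048, 0.539, 0.0, 0.0472, -1.0, -0.067, 0.536, 0.0, 0.0472, -1.0, 0.006, 0.541, 0.0, 0.0472]
[-1.0, 0.086, 0.534, 0.0, 0.0472, -1.0, 0.165, 0.515, 0.0, 0.0472, -1.0, 0.238, 0.485, 0.0, 0.0472, -1.0, 0.308, 0.445, 0.0, 0.0472, -1.0, 0.37, 0.395, 0.0, 0.0472]
```

Emit:
{"name": "apply_moves", "arguments": {
  "commands": [-1,-0.47,-0.27,-0.01,0.047,-1,-0.5,-0.2,-0.01,0.047,-1,-0.53,-0.12,-0.01,0.047,-1,-0.54,-0.04,-0.01,0.047,-1,-0.54,0.04,-0.01,0.047]
}}

```text
clock: 1.0
eef_pos: [0.3049, 0.3734, 0.2353]
ee_rot: [-1.577, -2.717, -0.001]
ft_force: [1.0, -0.3, -0.3]
opening: 0.0851
grasp_force: 0.0
```

Emit:
{"name": "apply_moves", "arguments": {
  "commands": [-1,-0.53,0.12,-0.01,0.047,-1,-0.5,0.2,-0.01,0.047,-1,-0.47,0.27,-0.01,0.047,-1,-0.42,0.34,-0.01,0.047,-1,-0.49,0.21,0,0.047]
}}

```text
clock: 1.5
eef_pos: [0.4306, 0.2179, 0.2384]
ee_rot: [2.451, 1.964, 0.004]
ft_force: [0.9, -1.0, 0.1]
opening: 0.0858
grasp_force: 0.0
```

Emit:
{"name": "apply_moves", "arguments": {
  "commands": [-1,-0.49,0.23,0,0.047,-1,-0.45,0.3,0,0.047,-1,-0.4,0.37,0,0.047,-1,-0.34,0.42,0,0.047,-1,-0.28,0.47,0,0.047]
}}

```text
clock: 2.0
eef_pos: [0.4752, 0.0191, 0.2384]
ee_rot: [-2.994, -0.949, -0.002]
ft_force: [0.9, 0.6, -0.1]
opening: 0.0855
grasp_force: 0.0
```

```bash
python3 plan.py -1 85 10 ".508,-.3815,.24"
```

```text
2.0 yawY -54.84 pos [0.4752 0.0191 0.2384] q7 -0.91
[-1.0, -0.272, 0.462, -0.003, 0.0472, -1.0, -0.2, 0.497, -0.002, 0.0472, -1.0, -0.125, 0.521, -0.003, 0.0472, -1.0, -0.047, 0.534, -0.002, 0.0472, -1.0, 0.033, 0.535, -0.003, 0.0472]
[-1.0, 0.112, 0.524, -0.002, 0.0472, -1.0, 0.187, 0.502, -0.003, 0.0472, -1.0, 0.26, 0.469, -0.002, 0.0472, -1.0, 0.326, 0.425, -0.003, 0.0472, -1.0, 0.386, 0.372, -0.002, 0.0472]
```

Emit:
{"name": "apply_moves", "arguments": {
  "commands": [-1,-0.2,0.49,0,0.047,-1,-0.2,0.5,0,0.047,-1,-0.13,0.52,0,0.047,-1,-0.05,0.53,0,0.047,-1,0.03,0.53,0,0.047]
}}

```text
clock: 2.5
eef_pos: [0.4977, -0.1792, 0.2383]
ee_rot: [-3.135, 0.195, -0.001]
ft_force: [0.3, -0.6, 0.0]
opening: 0.0856
grasp_force: 0.0
```

Emit:
{"name": "apply_moves", "arguments": {
  "commands": [-1,0.11,0.52,0,0.047,-1,0.19,0.5,0,0.047,-1,0.26,0.47,0,0.047,-1,0.3,0.38,0,0.047,-1,0,0,0,0]
}}

```text
clock: 3.0
eef_pos: [0.5098, -0.3402, 0.2375]
ee_rot: [2.934, -1.105, -0.001]
ft_force: [-1.1, -0.3, -0.3]
opening: 0.0852
grasp_force: 0.0
```

Emit:
{"name": "apply_moves", "arguments": {
  "commands": [-1,0,0,0,0]
}}

```text
clock: 3.1
eef_pos: [0.512, -0.3345, 0.2376]
ee_rot: [2.945, -1.093, -0.001]
ft_force: [-0.2, 1.1, -0.5]
opening: 0.0854
grasp_force: 0.0
```

```bash
python3 plan.py -1 0 3 ".5083,-.3815,.19"; python3 - <<'E'
from h import *
for n,b in(("top",(390,160)),("side",(315,310))):
    p=cams.get_image(n);x=p["pixels"][b[1]-50:b[1]+150,b[0]-50:b[0]+150,::-1]
    cv2.imwrite(f"pics/{n}1.png",x);globals()[n]=x
f=lambda x:cv2.convertScaleAbs(cv2.resize(x,(400,400),interpolation=cv2.INTER_CUBIC),alpha=1.3)
cv2.imwrite("pics/crop1.png",np.hstack([f(top),f(side)]))
E
```

```text
3.1 yawY -130.73 pos [ 0.512  -0.3345  0.2376] q7 -1.36
[-1.0, 0.124, 0.169, 0.212, 0.0, -1.0, 0.124, 0.169, 0.211, 0.0, -1.0, 0.124, 0.168, 0.212, 0.0]
```

View pics/crop1.png

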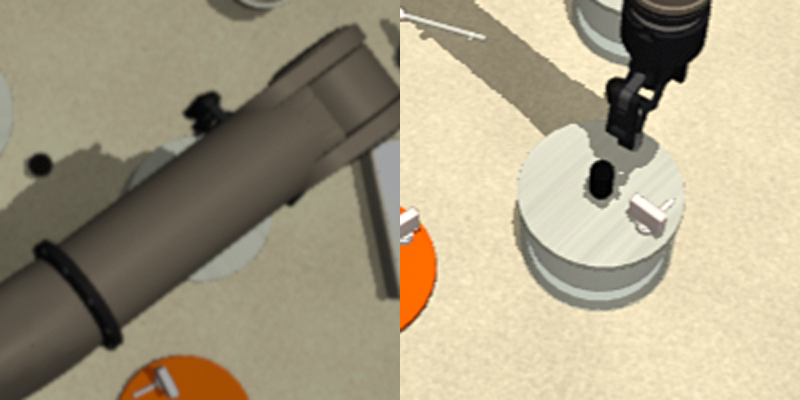

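The side view shows the lid undisturbed and the gripper above and behind it. The arm hides it in the top view. I'll correct the yaw by 11.6° clockwise and centre over the tap.

```bash
python3 plan.py -1 11.6 3 ".5083,-.3815,.19"
```

```text
3.2 yawY -130.51 pos [ 0.5132 -0.3322  0.2379] q7 -1.36
[-1.0, 0.126, 0.181, 0.212, 0.0215, -1.0, 0.138, 0.172, 0.213, 0.0215, -1.0, 0.15, 0.163, 0.212, 0.0215]
```

Emit:
{"name": "apply_moves", "arguments": {
  "commands": [-1,0.126,0.181,0.21,0.0215,-1,0.138,0.172,0.21,0.0215,-1,0.15,0.163,0.21,0.0215,-1,0,0,0,0,-1,0,0,0,0]
}}

```text
clock: 3.7
eef_pos: [0.5083, -0.3814, 0.191]
ee_rot: [-2.821, 1.379, 0.0]
ft_force: [-0.4, -0.3, 0.3]
opening: 0.0853
grasp_force: 0.0
```

```bash
python3 plan.py -1 0 3 ".5083,-.3815,.126";  python3 - <<'E'
from h import *
p=cams.get_image("side");cv2.imwrite("pics/s2.png",cv2.resize(p["pixels"][270:420,300:450,::-1],(600,600),interpolation=cv2.INTER_CUBIC))
for r in spotter.find_in(p,"tap_grip")[:2]:print(r)
print(proj(p,[.5083,-.3815,.152]))
E
```

```text
3.7 yawY -142.09 pos [ 0.5083 -0.3814  0.191 ] q7 -1.45
[-1.0, 0.001, 0.001, 0.289, 0.0, -1.0, 0.0, 0.0, 0.289, 0.0, -1.0, 0.001, 0.001, 0.289, 0.0]
{'pixel': [265.5, 376.7], 'confidence': 0.61}
{'pixel': [388.0, 369.2], 'confidence': 0.59}
[389.4102608 363.8553401]
```

View pics/s2.png

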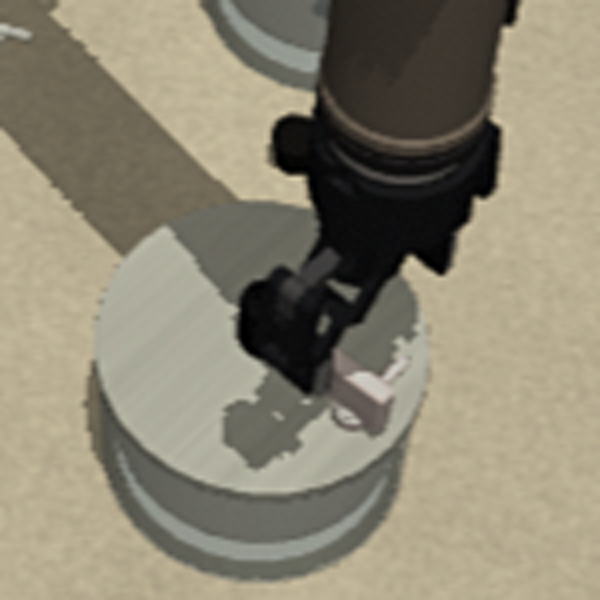

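The gripper lines up with the bar. Descending, then closing.

Emit:
{"name": "apply_moves", "arguments": {
  "commands": [-1,0,0,0.29,0,-1,0,0,0.29,0,-1,0,0,0.29,0,-1,0,0,0,0,-1,0,0,0,0]
}}

```text
clock: 4.3
eef_pos: [0.5084, -0.3825, 0.1265]
ee_rot: [-2.821, 1.381, -0.002]
ft_force: [0.8, 0.3, 1.1]
opening: 0.0851
grasp_force: 0.0
```

Emit:
{"name": "apply_moves", "arguments": {
  "commands": [0.5,0,0,0,0,0.5,0,0,0,0,0.5,0,0,0,0,0.5,0,0,0,0,0.5,0,0,0,0]
}}

```text
clock: 4.8
eef_pos: [0.5075, -0.3833, 0.1258]
ee_rot: [-2.82, 1.384, -0.001]
ft_force: [0.2, -0.8, 0.1]
opening: 0.0214
grasp_force: 0.0
```

Emit:
{"name": "apply_moves", "arguments": {
  "commands": [1,0,0,0,0,1,0,0,0,0,1,0,0,0,0,1,0,0,0,0,1,0,0,0,0]
}}

```text
clock: 5.3
eef_pos: [0.508, -0.3829, 0.1259]
ee_rot: [-2.82, 1.383, -0.001]
ft_force: [1.7, 2.0, 3.6]
opening: 0.0106
grasp_force: 59.1
```

Emit:
{"name": "apply_moves", "arguments": {
  "commands": [1,0,0,0,-0.03,1,0,0,0,-0.03,1,0,0,0,-0.04,1,0,0,0,-0.04,1,0,0,0,-0.04]
}}

```text
clock: 5.8
eef_pos: [0.5091, -0.3813, 0.1259]
ee_rot: [-3.093, 0.531, -0.003]
ft_force: [2.0, 3.8, 4.3]
opening: 0.0108
grasp_force: 59.3
```

Emit:
{"name": "apply_moves", "arguments": {
  "commands": [1,0,0,0,-0.04,1,0,0,0,-0.04,1,0,0,0,-0.04,1,0,0,0,-0.04,1,0,0,0,-0.04]
}}

```text
clock: 6.3
eef_pos: [0.5088, -0.3802, 0.1259]
ee_rot: [-3.105, -0.451, -0.003]
ft_force: [0.6, 5.8, 5.6]
opening: 0.0108
grasp_force: 59.5
```

Emit:
{"name": "apply_moves", "arguments": {
  "commands": [1,0,0,0,-0.04,1,0,0,0,-0.04,1,0,0,0,-0.04,1,0,0,0,0,1,0,0,0,0]
}}

```text
clock: 6.8
eef_pos: [0.5082, -0.3793, 0.1259]
ee_rot: [-2.967, -1.013, -0.005]
ft_force: [-0.8, 7.9, 7.3]
opening: 0.0108
grasp_force: 60.0
```

```bash
python3 - <<'E'
from h import *
from scipy.spatial.transform import Rotation as R
s=arm.state();M=R.from_rotvec(s["ee_rot"]).as_matrix();print(np.degrees(np.arctan2(M[1,1],M[0,1])),s["eef_pos"],s["ft_force"],s["ft_torque"],s["q"][6])
p=cams.get_image("side");cv2.imwrite("pics/s3.png",cv2.resize(p["pixels"][270:420,300:450,::-1],(600,600),interpolation=cv2.INTER_CUBIC))
E
```

```text
-52.301324721759265 [ 0.50823684 -0.37931401  0.12589769] [-0.78675309  7.90071279  7.34874052] [ 1.52464406  0.15674241 -0.71228494] -0.02666014630865538
```

View pics/s3.png

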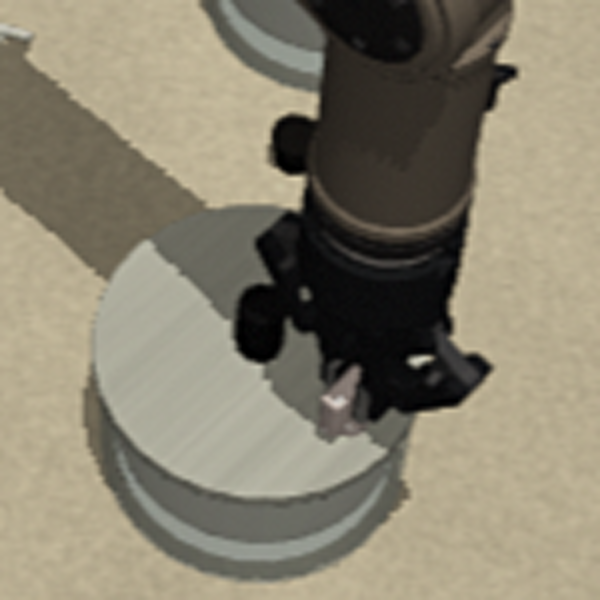

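The handle is now crosswise and the wrist moment is building up. I'll press a few degrees more to confirm the stop.

Emit:
{"name": "apply_moves", "arguments": {
  "commands": [1,0,0,0,-0.01,1,0,0,0,-0.01,1,0,0,0,0]
}}

```text
clock: 7.15
eef_pos: [0.509, -0.3777, 0.1259]
ee_rot: [-2.932, -1.103, -0.009]
ft_force: [1.6, 9.7, 8.9]
opening: 0.0112
grasp_force: 64.6
```

```bash
python3 - <<'E'
from h import *
from scipy.spatial.transform import Rotation as R
s=arm.state();M=R.from_rotvec(s["ee_rot"]).as_matrix();print(np.degrees(np.arctan2(M[1,1],M[0,1])),s["eef_pos"],s["ft_force"],s["ft_torque"])
E
```

```text
-48.75548006613312 [ 0.50902676 -0.37769132  0.12589907] [1.57787325 9.71981712 8.88689158] [ 2.00662731 -0.02913488 -1.36010126]
```

Emit:
{"name": "apply_moves", "arguments": {
  "commands": [1,0,0,0,0.008,0.2,0,0,0,0,0.2,0,0,0,0,0.2,0,0,0,0,0.2,0,0,0,0]
}}

```text
clock: 7.65
eef_pos: [0.5067, -0.3839, 0.1252]
ee_rot: [2.954, 1.07, -0.002]
ft_force: [0.4, -1.1, 0.6]
opening: 0.0348
grasp_force: 0.0
```

Emit:
{"name": "apply_moves", "arguments": {
  "commands": [0.2,0,0,-0.2,0,0.2,0,0,-0.4,0,0.2,0,0,-0.5,0,0.2,0,0,-0.5,0,0.2,0,0,0,0]
}}

```text
clock: 8.15
eef_pos: [0.5094, -0.3866, 0.2537]
ee_rot: [2.942, 1.067, 0.01]
ft_force: [0.2, -0.7, 0.2]
opening: 0.0345
grasp_force: 0.0
```

```bash
python3 - <<'E'
from h import *
s=cams.get_image("side");t=cams.get_image("top")
f=lambda x:cv2.convertScaleAbs(cv2.resize(x[...,::-1],(400,400),interpolation=cv2.INTER_CUBIC),alpha=1.2)
cv2.imwrite("pics/s4.png",np.hstack([f(t["pixels"][160:260,390:490]),f(s["pixels"][310:410,315:415])]))
E
```

```text
(no output)
```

View pics/s4.png

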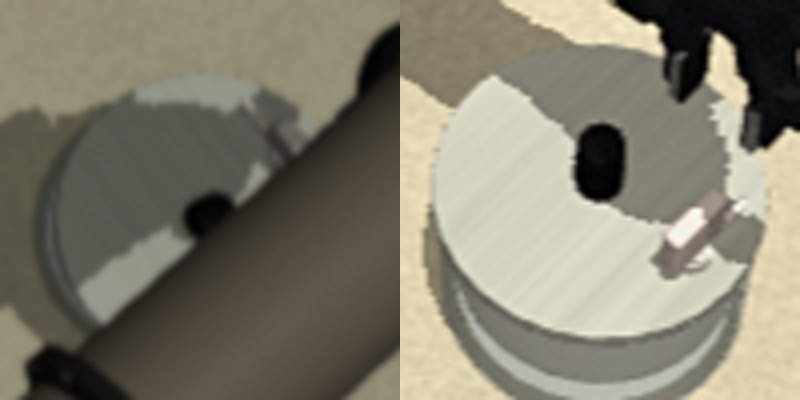

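The tap is open, with the bar in line with the nozzle. The lid shifted by only about a pixel: the knob top is now at side pixel (364.8,347). Next I'll turn the gripper to +37.7° over the knob.

```bash
python3 - <<'E'
from h import *
s=cams.get_image("side")
k=atz(s,(364.8,347),.150);print("knob",k.round(4),"then",atz(s,(366,345.7),.150).round(4),"tap",atz(s,(389.5,365),.152).round(4))
from plan import plan
plan(-1,-86.5,11,[np.array([.468,-.335,.2])])
E
```

```text
knob [ 0.4677 -0.3353  0.15  ] then [ 0.4707 -0.3326  0.15  ] tap [ 0.5079 -0.384   0.152 ]
8.3 yawY -50.14 pos [ 0.5072 -0.3834  0.246 ] q7 -0.03
[-1, 0.001, -0.076, 0.056, -0.0437, -1, 0.011, -0.074, 0.055, -0.0437, -1, 0.022, -0.073, 0.056, -0.0437, -1, 0.031, -0.068, 0.056, -0.0437, -1, 0.04, -0.064, 0.056, -0.0437]
[-1, 0.049, -0.058, 0.055, -0.0437, -1, 0.056, -0.05, 0.056, -0.0437, -1, 0.063, -0.043, 0.056, -0.0437, -1, 0.067, -0.033, 0.055, -0.0437, -1, 0.072, -0.024, 0.056, -0.0437]
[-1, 0.074, -0.014, 0.056, -0.0437]
```

Emit:
{"name": "apply_moves", "arguments": {
  "commands": [-1,0,-0.076,0.05,-0.044,-1,0.011,-0.074,0.05,-0.044,-1,0.022,-0.073,0.05,-0.044,-1,0.031,-0.068,0.05,-0.044,-1,0.04,-0.064,0.05,-0.044]
}}

```text
clock: 8.8
eef_pos: [0.4885, -0.3603, 0.2248]
ee_rot: [-2.407, -2.013, 0.002]
ft_force: [-0.1, 0.4, -0.2]
opening: 0.0851
grasp_force: 0.0
```

Emit:
{"name": "apply_moves", "arguments": {
  "commands": [-1,0.049,-0.058,0.05,-0.044,-1,0.056,-0.05,0.05,-0.044,-1,0.063,-0.043,0.05,-0.044,-1,0.067,-0.033,0.05,-0.044,-1,0.072,-0.024,0.05,-0.044]
}}

```text
clock: 9.3
eef_pos: [0.4704, -0.3384, 0.2062]
ee_rot: [-1.583, -2.709, -0.0]
ft_force: [0.5, -0.6, -0.2]
opening: 0.0855
grasp_force: 0.0
```

Emit:
{"name": "apply_moves", "arguments": {
  "commands": [-1,0.074,-0.014,0.05,-0.044,-1,0,0,0,0,-1,0,0,0,0,-1,0,0,0,0]
}}

```text
clock: 9.7
eef_pos: [0.4678, -0.3353, 0.204]
ee_rot: [-1.405, -2.81, 0.0]
ft_force: [-0.6, -0.2, -0.4]
opening: 0.0854
grasp_force: 0.0
```

```bash
python3 - <<'E'
from plan import *
plan(-1,0,3,[np.array([.4677,-.335,.119])])
E
```

```text
9.7 yawY 36.88 pos [ 0.4678 -0.3353  0.204 ] q7 1.34
[-1, 0.001, 0.001, 0.378, 0.0, -1, 0.001, 0.0, 0.377, 0.0, -1, 0.002, 0.001, 0.378, 0.0]
```

Descend to the knob and close.

Emit:
{"name": "apply_moves", "arguments": {
  "commands": [-1,0,0,0.37,0,-1,0,0,0.37,0,-1,0,0,0.38,0,-1,0,0,0,0,-1,0,0,0,0]
}}

```text
clock: 10.2
eef_pos: [0.468, -0.3353, 0.1205]
ee_rot: [-1.403, -2.811, 0.0]
ft_force: [1.0, -0.2, 0.7]
opening: 0.0856
grasp_force: 0.0
```

Emit:
{"name": "apply_moves", "arguments": {
  "commands": [0,0,0,0,0,0.3,0,0,0,0,1,0,0,0,0,1,0,0,0,0,1,0,0,0,0]
}}

```text
clock: 10.7
eef_pos: [0.4704, -0.334, 0.1218]
ee_rot: [1.398, 2.809, 0.004]
ft_force: [2.2, 2.7, 5.0]
opening: 0.0242
grasp_force: 59.3
```

Emit:
{"name": "apply_moves", "arguments": {
  "commands": [1,0,0,0,0,1,0,0,0,0]
}}

```text
clock: 10.9
eef_pos: [0.4704, -0.334, 0.1218]
ee_rot: [1.398, 2.809, 0.004]
ft_force: [4.9, 3.3, 5.9]
opening: 0.0244
grasp_force: 59.4
```

Emit:
{"name": "apply_moves", "arguments": {
  "commands": [1,0,0.03,-0.08,0,1,0,0,-0.15,0,1,0,0,-0.3,0,1,0,0,-0.4,0,1,0,0,-0.4,0]
}}

```text
clock: 11.4
eef_pos: [0.4667, -0.3343, 0.2197]
ee_rot: [-1.402, -2.805, 0.003]
ft_force: [-0.3, -0.5, -4.7]
opening: 0.0243
grasp_force: 59.6
```

Emit:
{"name": "apply_moves", "arguments": {
  "commands": [1,0,0,-0.3,0,1,0,0,-0.1,0,1,0,0,0,0]
}}

```text
clock: 11.7
eef_pos: [0.4687, -0.3347, 0.2504]
ee_rot: [-1.404, -2.81, 0.002]
ft_force: [0.4, -0.4, -6.0]
opening: 0.0241
grasp_force: 59.8
```

```bash
python3 - <<'E'
from plan import *
s=arm.state();print(s["ft_force"],s["ft_torque"],s["ee_rot"])
p=cams.get_image("side");cv2.imwrite("pics/s5.png",p["pixels"][...,::-1])
plan(1,0,5,[np.array([.56,-.1,.26]),np.array([.52,.268,.22])],step=.035)
E
```

```text
[ 0.41687752 -0.35192503 -6.01995426] [-0.02922982 -0.03578889 -0.03185819] [-1.40386200e+00 -2.81037013e+00  2.09510412e-03]
11.75 yawY 36.94 pos [ 0.4683 -0.3339  0.2489] q7 1.33
[1, 0.242, 0.393, -0.02, 0.0, 1, 0.243, 0.393, -0.021, 0.0, 1, 0.242, 0.393, -0.02, 0.0, 1, 0.243, 0.392, -0.021, 0.0, 1, 0.242, 0.393, -0.02, 0.0]
[1, 0.242, 0.393, -0.021, 0.0, 1, 0.243, 0.393, -0.02, 0.0, 1, 0.355, 0.276, 0.032, 0.0, 1, 0.395, 0.234, 0.05, 0.0, 1, 0.395, 0.235, 0.05, 0.0]
[1, 0.395, 0.235, 0.05, 0.0, 1, 0.395, 0.235, 0.05, 0.0, 1, 0.394, 0.235, 0.05, 0.0, 1, 0.395, 0.235, 0.05, 0.0, 1, 0.395, 0.235, 0.05, 0.0]
[1, 0.395, 0.234, 0.05, 0.0, 1, 0.394, 0.235, 0.051, 0.0, 1, 0.395, 0.235, 0.05, 0.0]
```

View pics/s5.png

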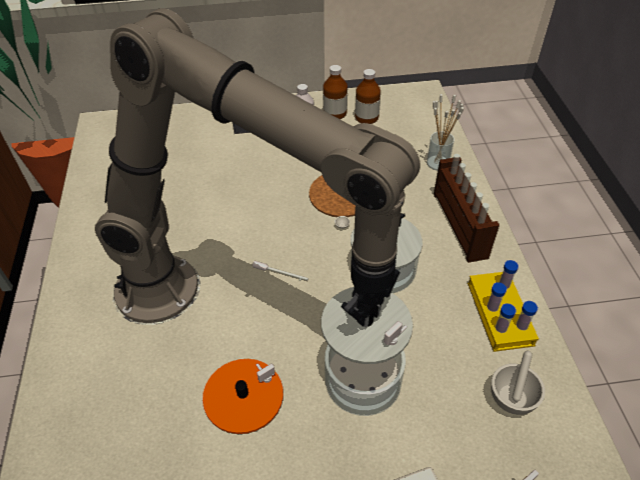

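The lid is held level at a wrist load of 6 N, with the jar open below at about (365,370). Carrying it to the mat.

Emit:
{"name": "apply_moves", "arguments": {
  "commands": [1,0.12,0.2,-0.02,0,1,0.24,0.39,-0.02,0,1,0.24,0.39,-0.02,0,1,0.24,0.39,-0.02,0,1,0.24,0.39,-0.02,0]
}}

```text
clock: 12.25
eef_pos: [0.525, -0.1881, 0.2549]
ee_rot: [-1.4, -2.806, 0.002]
ft_force: [0.4, -1.6, -4.6]
opening: 0.0246
grasp_force: 59.7
```

Emit:
{"name": "apply_moves", "arguments": {
  "commands": [1,0.24,0.39,-0.02,0,1,0.24,0.39,-0.02,0,1,0.35,0.28,0,0,1,0.39,0.23,0,0,1,0.39,0.23,0,0]
}}

```text
clock: 12.75
eef_pos: [0.5429, -0.0235, 0.2577]
ee_rot: [-1.4, -2.807, 0.005]
ft_force: [0.1, 0.2, -4.5]
opening: 0.0241
grasp_force: 59.8
```

Emit:
{"name": "apply_moves", "arguments": {
  "commands": [1,0.39,0.23,0.05,0,1,0.39,0.23,0.05,0,1,0.39,0.23,0.05,0,1,0.39,0.23,0.05,0,1,0.39,0.23,0.05,0]
}}

```text
clock: 13.25
eef_pos: [0.5237, 0.1445, 0.239]
ee_rot: [-1.401, -2.808, 0.007]
ft_force: [0.2, 0.2, -5.1]
opening: 0.0242
grasp_force: 59.8
```

```bash
python3 plan.py 1 0 4 ".519,.267,.2"
```

```text
13.25 yawY 36.97 pos [0.5237 0.1445 0.239 ] q7 0.37
[1.0, 0.335, 0.234, 0.129, 0.0, 1.0, 0.336, 0.234, 0.13, 0.0, 1.0, 0.335, 0.233, 0.129, 0.0, 1.0, 0.336, 0.234, 0.129, 0.0]
```

Emit:
{"name": "apply_moves", "arguments": {
  "commands": [1,0.33,0.23,0.13,0,1,0.33,0.23,0.13,0,1,0.33,0.23,0.13,0,1,0.25,0.17,0.13,0,1,0,0,0,0]
}}

```text
clock: 13.75
eef_pos: [0.5165, 0.262, 0.198]
ee_rot: [-1.387, -2.809, 0.007]
ft_force: [-1.9, -0.6, -6.4]
opening: 0.0242
grasp_force: 59.7
```

Emit:
{"name": "apply_moves", "arguments": {
  "commands": [1,0,0,0.3,0,1,0,0,0.3,0,1,0,0,0.3,0,1,0,0,0,0,1,0,0,0,0]
}}

```text
clock: 14.25
eef_pos: [0.5203, 0.256, 0.134]
ee_rot: [-1.402, -2.81, 0.005]
ft_force: [0.7, -0.1, -4.3]
opening: 0.0242
grasp_force: 59.9
```

```bash
python3 plan.py 1 0 4 ".5185,.2665,.06"; python3 - <<'E'
from h import *
s=cams.get_image("side");cv2.imwrite("pics/s6.png",cv2.resize(s["pixels"][90:250,260:440,::-1],(720,640)[:2],interpolation=cv2.INTER_CUBIC)[:600])
E
```

```text
14.25 yawY 36.96 pos [0.5203 0.256  0.134 ] q7 0.17
[1.0, 0.032, 0.017, 0.247, 0.0, 1.0, 0.031, 0.018, 0.246, 0.0, 1.0, 0.032, 0.017, 0.247, 0.0, 1.0, 0.031, 0.017, 0.247, 0.0]
```

View pics/s6.png

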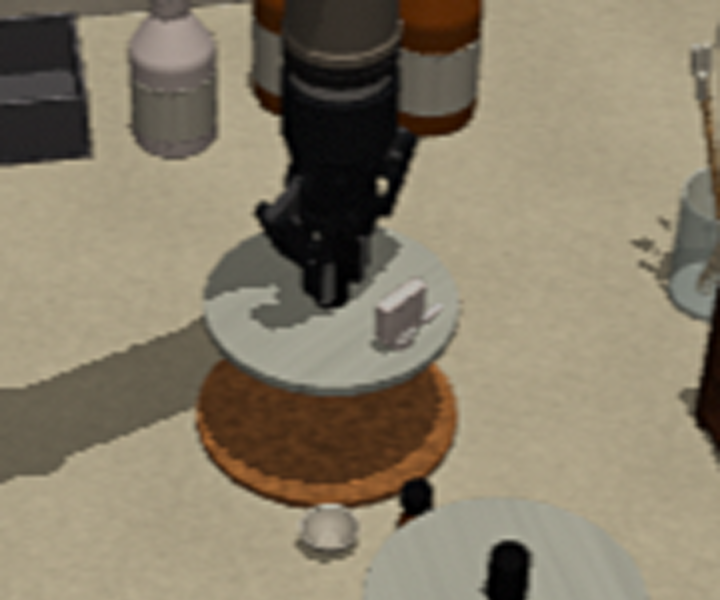

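The lid hangs level above the mat with the tap still crosswise. The small items next to the mat are clear of the lid. Lowering.

Emit:
{"name": "apply_moves", "arguments": {
  "commands": [1,0.03,0.017,0.25,0,1,0.03,0.017,0.25,0,1,0.03,0.017,0.24,0,1,0.03,0.017,0.2,0,1,0,0,0,0]
}}

```text
clock: 14.8
eef_pos: [0.5187, 0.2675, 0.0639]
ee_rot: [-1.4, -2.81, 0.003]
ft_force: [-1.3, -0.7, -5.7]
opening: 0.024
grasp_force: 59.9
```

```bash
python3 plan.py 1 0 4 ".5185,.2665,.038"
```

```text
14.8 yawY 37.04 pos [0.5187 0.2675 0.0639] q7 0.16
[1.0, -0.002, -0.002, 0.086, 0.0, 1.0, -0.003, -0.003, 0.087, 0.0, 1.0, -0.002, -0.002, 0.086, 0.0, 1.0, -0.002, -0.002, 0.087, 0.0]
```

Emit:
{"name": "apply_moves", "arguments": {
  "commands": [1,0,0,0.09,0,1,0,0,0.09,0,1,0,0,0.08,0,1,0,0,0.04,0,1,0,0,0,0]
}}

```text
clock: 15.3
eef_pos: [0.5194, 0.2671, 0.0418]
ee_rot: [-1.402, -2.811, 0.002]
ft_force: [-1.5, 0.3, -5.0]
opening: 0.0239
grasp_force: 60.1
```

Emit:
{"name": "apply_moves", "arguments": {
  "commands": [1,0,0,0.02,0,1,0,0,0.02,0,1,0,0,0,0,1,0,0,0,0]
}}

```text
clock: 15.7
eef_pos: [0.5198, 0.2675, 0.0394]
ee_rot: [1.402, 2.811, 0.0]
ft_force: [0.1, 0.7, -5.7]
opening: 0.0239
grasp_force: 60.1
```

Emit:
{"name": "apply_moves", "arguments": {
  "commands": [1,0,0,0.02,0,1,0,0,0.02,0,1,0,0,0,0,1,0,0,0,0]
}}

```text
clock: 16.1
eef_pos: [0.5197, 0.2675, 0.0363]
ee_rot: [-1.402, -2.811, 0.0]
ft_force: [0.0, -0.2, -5.0]
opening: 0.0242
grasp_force: 60.3
```

Emit:
{"name": "apply_moves", "arguments": {
  "commands": [1,0,0,0.015,0,1,0,0,0.015,0,1,0,0,0,0,1,0,0,0,0]
}}

```text
clock: 16.5
eef_pos: [0.5198, 0.2675, 0.0358]
ee_rot: [1.402, 2.811, 0.001]
ft_force: [-3.3, -1.2, 5.3]
opening: 0.0241
grasp_force: 61.4
```

Contact felt. Opening and backing off.

Emit:
{"name": "apply_moves", "arguments": {
  "commands": [0.4,0,0,0,0,0,0,0,0,0,-0.3,0,0,0,0,-0.3,0,0,0,0,-0.3,0,0,0,0]
}}

```text
clock: 17.0
eef_pos: [0.5201, 0.2676, 0.034]
ee_rot: [1.402, 2.811, 0.001]
ft_force: [-0.3, -0.5, -0.3]
opening: 0.0554
grasp_force: 0.0
```

Emit:
{"name": "apply_moves", "arguments": {
  "commands": [-0.3,0,0,-0.15,0,-0.3,0,0,-0.3,0,-0.3,0,0,-0.5,0,-0.3,0,0,-0.5,0,-0.3,0,0,-0.5,0]
}}

```text
clock: 17.5
eef_pos: [0.5198, 0.2674, 0.1826]
ee_rot: [1.402, 2.811, 0.001]
ft_force: [0.3, -0.1, 1.0]
opening: 0.0554
grasp_force: 0.0
```

Emit:
{"name": "apply_moves", "arguments": {
  "commands": [-0.3,-0.3,-0.5,-0.1,0,-0.3,-0.3,-0.5,0,0,-0.3,-0.3,-0.5,0,0,-0.3,0,0,0,0,-0.3,0,0,0,0]
}}

```text
clock: 18.0
eef_pos: [0.4707, 0.145, 0.1889]
ee_rot: [1.405, 2.809, 0.003]
ft_force: [0.1, 1.0, 0.3]
opening: 0.0552
grasp_force: 0.0
```

```bash
python3 - <<'E'
from h import *
s=cams.get_image("side");t=cams.get_image("top");print(arm.state()["eef_pos"])
for r in spotter.find_in(s,"lid_knob")[:4]:print(r["pixel"],atz(s,r["pixel"],.051))
f=lambda x:cv2.convertScaleAbs(cv2.resize(x[...,::-1],(400,400),interpolation=cv2.INTER_CUBIC),alpha=1.2)
cv2.imwrite("pics/s7.png",np.hstack([f(t["pixels"][145:245,150:250]),f(s["pixels"][140:240,290:390])]))
E
```

```text
[0.47101298 0.14727796 0.18851265]
[343.1, 190.6] [0.5179182  0.22968422 0.051     ]
[243.8, 399.2] [ 0.20974949 -0.36398399  0.051     ]
```

View pics/s7.png

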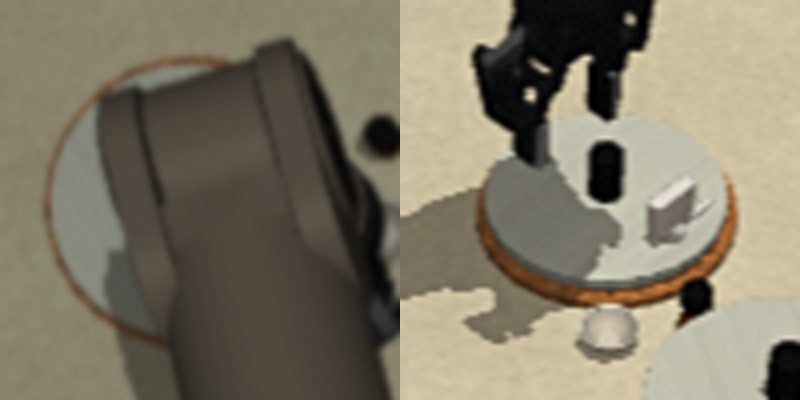

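The lid lies flat on the mat, with an even cork rim all round its visible edge. It is right way up, the tap is crosswise (open), and the gripper is clear. Handing in.

```bash
python3 -c "
from rig import arm
print(arm.close_job())"
```

```text
the job is handed in; nothing more can be done
None
```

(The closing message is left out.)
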